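# Drop a measured ration of chew rolls into a tub

### The arm

A 6-joint arm with a two-finger parallel gripper is mounted at the origin on the work surface. World frame = base frame: x ahead of the robot, y to its left, z up, the work surface at z = 0. Lengths are in m, angles in rad, forces in N, time in s.
With the tool pointing down it reaches from about 0.15 to 0.775 m from the base axis. Payload 6.1 kg.
Tool frame: the origin (TCP) lies at the very end of the fingers, on their centre line; the grasp point (between the pads) lies 19 mm behind it; z points along the fingers, y is the line along which they close (so a half turn about z gives the same grasp; the last joint's range is limited). The gripper opens to 85 mm and grips with 20 to 120 N. Pads are 22 mm wide; open, the fingers measure 114 mm over their backs; the gripper's body (76 mm by 85 mm) begins 54 mm behind the grasp point. The pads swing forward as they close: fully open they stand 13 mm farther back than shut.
Start: joints at [-1.253, 0.126, -0.04, 1.405, 0, 1.571], TCP at [0.164, -0.499, 0.231] pointing down, gripper open.
Joint ranges: [-2.72, 2.72], [-0.95, 1.95], [-1.27, 1.35], [-1.78, 2.02], [-1.46, 1.47], [-3.14, 3.14]. Speed limits (rad/s): [2.39, 2.39, 3.01, 3.14, 3.14, 3.14].

### API

Orientations are given as a unit quaternion [w, x, y, z].
In Python, from station import r gives the robot as it stands.
- The arm moves only by the tool apply_moves, never from a script. Its argument "moves" is a list of rows, each an object with "offset": the shift along the tool's x, y, z in mm, a list of three; "rotation": the turn, a rotation vector about the tool's x, y, z in degrees, a list of three; "grip": the closure, from -1 (fully open) to 1 (shut), so that 0 is half open. In form: [{"offset": [tx, ty, tz], "rotation": [wx, wy, wz], "grip": grip}, ...]. A call has 1 to 8 rows; each row shifts and turns the commanded pose from where the row before left it, along the tool's axes as they then stand; what a row does not reach is not made up. A row lasts 1/8 s, in which the tool goes at most 62.5 mm and 10.7 degrees, less where a joint would pass 70% of its speed; a pose out of reach is approached as far as the arm can. A call with a gripper value outside its range is refused whole. The fingers move at their own pace and stop on an object; "force" is the grip in N (left out, the last holds). Time passes only in rows, so rows that do not move let the fingers close. It gives the time, the measured TCP pose, the force, the opening and the grip force at its end, in the units of the state.
- r.state(): the state, without advancing time (a new reading comes with each control period).
- r.capture(name): name is "scene" or "side" or "wrist"; returns a dict with "color" (400x640x3 uint8, red, green, blue), "intrinsics" (3x3 intrinsics, pixels), "eye" and "orientation" of the camera in the world. Camera axes: x right, y up, looking along -z (the intrinsics and any distortion apply to the point x, -y, -z); pixel columns grow to the right and rows downward; lengths in m; the calibration is good to about 2 mm. A picture is of the moment at which its call begins. There is no depth.
- r.hand_in(): hands the job in; it is judged then, once.
Trained networks look in a picture, given as the dict that the camera call returned (one of the last four; its "shot" number tells which), for a name from the list of things; names that differ only in an ending like _2 or _b are one class to them, and where a whole thing is asked for, a point or a joint stands for the part that bears it (a point fixed in the world has none). Each returns a list of dicts, best first, with "p" (0 to 1); they miss things now and then, are a little off and sometimes report something else, mostly with a low value. They report only what shows in the picture. A call takes as long as a camera call. They do not tell look-alikes from the thing itself.
- r.spot_in(target, picture): "at" ([x, y, z] in m, in the coordinates of the camera as it stood for that picture, good to about 4 mm: the middle of the surface that is visible of it).
The state is a dict: "t": time; "joint_pos": joint angles; "joint_vel": joint speeds; "joint_efforts": joint torques, N m; "ee_pos": TCP position; "tool_rot": TCP orientation; "wrist_force": force on the tool from outside, world axes, zero at the start; "ft_torque": the same for the moment, N m; "gripper_width": finger opening in m; "finger_force": force on a finger pad.
Only numpy, scipy, OpenCV 4.12 (cv2) and the standard library are available. Lean on these libraries where they do the work, as an engineer would, in place of code of your own. Each camera call takes 0.05 s, during which the arm holds its last target. There are 200 camera calls.

### The job

Bring the empty white tub under the wooden hopper, then pull the hopper's bottom gate part-way open so that the four rolls in the two lanes farther from the gate's handle drop into the tub, while the two rolls in the lane nearest the handle stay in the hopper. Then push the gate fully shut again, leaving the tub standing under the hopper with its four rolls; do not disturb the lidded tub or the jar.

Things in the scene. Friction and masses are not known exactly. Their poses are not given: they have to be found in the camera images.
- hopper: Fixed wooden bench hopper for chew rolls: box 96 (x) x 146 (y) mm outside, from z = 135 mm to its open top at z = 220 mm, held by one side board on its +y side (inner face at y = +105 mm). Origin on the table below the middle of the box, z up. The gate handle is on its -y side. Inside, three lanes side by side along y, two rolls in each, one above the other.
- outlet (a point): Middle of the hopper's underside, 122 mm above the table. Below it the hopper is open on its -x, +x and -y sides, so a tub can come in from the -y side, gripped at its near end in front of the runners. Two gate runners at hopper x = +-53 mm (10 mm thick, z 122 to 144 mm) reach from y = +105 to y = -165 mm.
- gate (a joint): Sliding board, floor of all lanes (top at z = 133 mm): 0 shut, grows in m as it is pulled to hopper -y, stop at 0.140. Starts 0 to 0.012. Its far edge is at hopper y = +68 mm minus the value. A lane's rolls drop once its gap reaches 36 mm: lane a at about 0.039, b at 0.084, c at 0.129. About 2.5 N friction; stays where left.
- lane_a (a point): Middle of the open top of lane a, the lane farthest from the gate handle, at hopper y = +45 mm, z = 220 mm. Each lane is 76 mm (x) by 40 mm (y); dividers 5 mm.
- lane_b (a point): Middle of the open top of lane b, the middle lane, at hopper y = 0.
- lane_c (a point): Middle of the open top of lane c, the lane nearest the gate handle, at hopper y = -45 mm. Its rolls must stay.
- gate_grip (a point): Grasp point in the gate's upright wooden handle block, which is 24 mm (hopper y, the sliding direction) x 44 mm (hopper x), from z = 133 to 200 mm; the point is on its centre line at z = 175 mm, 130 mm to -y of the hopper's origin when shut. 45 mm free between block and hopper wall when shut.
- tub_center (a point): Centre (half-way up) of the empty open white plastic tub, loose, 0.2 to 0.4 kg: 220 (x) x 150 (y) x 62 mm high, walls and floor 4 mm, thin rim lips to 228 x 162 mm. x is along its length, the -x end towards the robot; origin 31 mm above its underside.
- tub_grip (a point): Grasp point on the tub's near (-x) end: a grip block at the rim, 18 mm thick along tub x including the wall, 60 mm wide along tub y, from z = 40 to 62 mm; the point is 115 mm to -x of the tub's centre, at z = 51 mm. The far end has the same.
- roll_a1_center (a point): Centre of the lower wooden chew roll in lane a, farthest from the gate handle: plain cylinder 36 mm in diameter, 70 mm long along its x (hopper x at the start), about 45 g, loose.
- roll_a2_center (a point): Centre of the upper wooden chew roll in lane a, farthest from the gate handle: plain cylinder 36 mm in diameter, 70 mm long along its x (hopper x at the start), about 45 g, loose.
- roll_b1_center (a point): Centre of the lower wooden chew roll in lane b, the middle lane: plain cylinder 36 mm in diameter, 70 mm long along its x (hopper x at the start), about 45 g, loose.
- roll_b2_center (a point): Centre of the upper wooden chew roll in lane b, the middle lane: plain cylinder 36 mm in diameter, 70 mm long along its x (hopper x at the start), about 45 g, loose.
- roll_c1_center (a point): Centre of the lower wooden chew roll in lane c, nearest the gate handle: plain cylinder 36 mm in diameter, 70 mm long along its x (hopper x at the start), about 45 g, loose.
- roll_c2_center (a point): Centre of the upper wooden chew roll in lane c, nearest the gate handle: plain cylinder 36 mm in diameter, 70 mm long along its x (hopper x at the start), about 45 g, loose.
- lidded_tub: White tub of the same size with a grey lid, 232 x 164 x 72 mm, to the robot's right. Bystander; origin under its centre.
- jar: Jar 76 mm in diameter, 100 mm high, to the left. Bystander; origin under its centre.
Things that resemble listed ones, but are neither listed nor needed, are in the scene too. What is shaped like the part that bears roll_b2_center but black, orange or turquoise is not meant.

How it is judged:
By the outcome, as a careful person would: the job done as asked, in the order asked, and still so for the second after the job is handed in, with the robot touching nothing.
It also fails if it takes over 58 s, if anything falls off the work surface, if the arm or the gripper's body presses on something with over 40 N, if the wrist force passes 120 N, or if a joint passes its speed limit or range.

## Working session

There is one attempt and no reset: what is moved stays moved. The work goes in short steps, Python scripts to look and compute and a tool call to move; the robot and the scene stay as the last step left them, time stands still between calls to the robot, and variables do not carry over. Pictures are saved under pics/ and viewed, at most 10 in all, crops included, and the job is handed in when it is done.

Besides the shell and the picture viewer there is one more tool, called as a command line: name --argument value ..., lists and objects as JSON in quotes. apply_moves: Moves the arm, as the interface text tells. Its arguments: {"type":"object","properties":{"moves":{"type":"array"},"force":{"type":"number"}},"required":["moves"]}

```bash
ls; mkdir -p pics
cat > h.py <<'E'
import numpy as np, cv2
from scipy.spatial.transform import Rotation as R
from station import r
def rot(q): return R.from_quat(np.array(q)[[1,2,3,0]])
def camR(c):
    o=np.array(c["orientation"],float)
    return R.from_matrix(o) if o.shape==(3,3) else rot(o)
def world(c,p): return np.array(c["eye"])+camR(c).apply(p)
def proj(c,P):
    p=camR(c).inv().apply(np.array(P,float)-c["eye"]); p=p*[1,-1,-1]
    K=np.array(c["intrinsics"]); q=(K@p.T).T; return q[:,:2]/q[:,2:]
def ray(c,uv,z):
    K=np.array(c["intrinsics"]); d=np.linalg.inv(K)@[uv[0],uv[1],1]; d=camR(c).apply(d*[1,-1,-1])
    e=np.array(c["eye"]); return e+d*(z-e[2])/d[2]
def save(c,n): cv2.imwrite(f"pics/{n}.png",c["color"][:,:,::-1])
E
python3 - <<'E'
from h import *
print(r.state())
for n in ["scene","side"]:
    c=r.capture(n); save(c,n+"0"); print(n,{k:v for k,v in c.items() if k!="color"})
    for t in ["hopper","gate","gate_grip","tub_center","tub_grip","lane_a","lane_b","lane_c","outlet","lidded_tub","jar"]:
        try: print(t,[(np.round(world(c,d["at"]),3).tolist(),round(d["p"],2)) for d in r.spot_in(t,c)[:3]])
        except Exception as e: print(t,e)
E
```

```text
pics
{'t': 0.0, 'joint_pos': array([-1.25298070e+00,  1.26370527e-01, -4.06304137e-02,  1.40539048e+00,
       -5.80853158e-06,  1.57075909e+00]), 'joint_vel': array([-0.0015766 ,  0.00056617,  0.00153265, -0.0006106 ,  0.00080702,
        0.00059785]), 'joint_efforts': array([ 3.27798094e-03, -4.35917115e+01,  3.52922201e+01,  1.72224938e-02,
        2.60117822e-04, -2.57417196e-05]), 'ee_pos': array([ 0.16392728, -0.49831483,  0.23052318]), 'tool_rot': array([-7.87042372e-04,  9.87397439e-01,  1.58258213e-01, -1.29056932e-04]), 'wrist_force': array([0.21517387, 0.54322569, 0.16714289]), 'ft_torque': array([-0.01765639, -0.00302034, -0.03560284]), 'finger_force': 0.0, 'gripper_width': 0.08565049230737448}
scene {'intrinsics': array([[406.77086112,   0.        , 320.86570772],
       [  0.        , 406.77086112, 201.18437479],
       [  0.        ,   0.        ,   1.        ]]), 'eye': array([1.06390758, 0.50378902, 1.02902233]), 'orientation': array([0.34981186, 0.12164189, 0.29270482, 0.88156611]), 'shot': 1}
hopper [([0.651, 0.277, 0.169], 0.57)]
gate [([0.651, 0.079, 0.135], 0.87
[... 502 characters left out ...]
    , 319.48386799],
       [  0.        , 380.72046333, 198.29086292],
       [  0.        ,   0.        ,   1.        ]]), 'eye': array([0.06025557, 0.74899726, 1.13150226]), 'orientation': array([-0.2867972 , -0.10312703,  0.34669127,  0.88708362]), 'shot': 2}
hopper [([0.603, 0.305, 0.162], 0.71)]
gate [([0.623, 0.077, 0.166], 0.63)]
gate_grip [([0.628, 0.073, 0.165], 0.7)]
tub_center [([0.62, -0.227, 0.023], 0.63)]
tub_grip [([0.62, -0.222, 0.024], 0.66)]
lane_a [([0.603, 0.315, 0.164], 0.61)]
lane_b [([0.603, 0.315, 0.164], 0.61)]
lane_c [([0.603, 0.315, 0.164], 0.61)]
outlet [([0.605, 0.314, 0.161], 0.84)]
lidded_tub [([0.553, -0.423, 0.064], 0.72)]
jar [([0.439, 0.509, 0.095], 0.89)]
```

View pics/scene0.png

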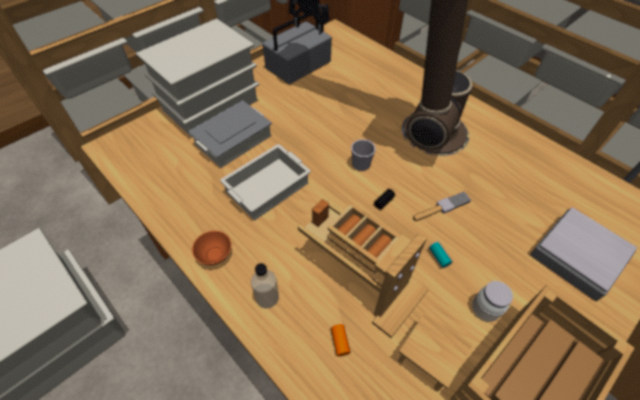

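View pics/side0.png

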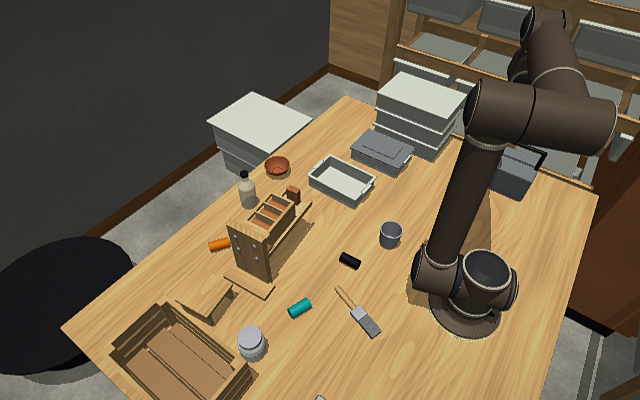

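The scene view shows the empty white tub at (265,180), the grey-lidded tub at (232,130) and the hopper at (365,235). Its handle is at (320,210), and the jar is at (493,300). The black, orange and turquoise rolls on the table are decoys. The stacked tubs at (200,70) and the tub on the floor aren't meant either. I'll confirm with enlarged crops and measure corners there.

Run:
```python
from h import *
import pickle
a=cv2.imread("pics/scene0.png");b=cv2.imread("pics/side0.png")
def crop(im,x,y,w,h): return cv2.resize(im[y:y+h,x:x+w],(400,300),interpolation=cv2.INTER_CUBIC)
m=np.vstack([np.hstack([crop(a,290,190,160,120),crop(b,205,175,128,96)]),np.hstack([crop(a,212,135,112,84),crop(b,296,140,96,72)])])
cv2.imwrite("pics/mos.png",m)
cs={n:r.capture(n) for n in["scene","side"]}; pickle.dump(cs,open("cs.pkl","wb"))
```

```text
(no output)
```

View pics/mos.png

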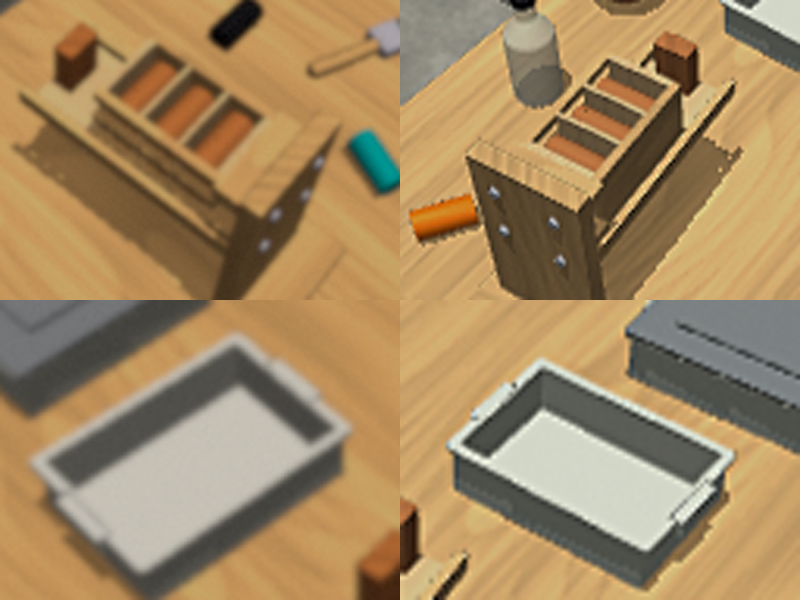

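The crops confirm the meant things: the open white tub with a grip block at each end, and the hopper with wooden rolls in all three lanes. The handle block is at about (320,210) in the scene view. Next I fit both poses to the corners.

```bash
cat > fit.py <<'E'
from h import *
import pickle
from scipy.optimize import least_squares
cs=pickle.load(open("cs.pkl","rb"))
def o(pts,ox,oy,s): return [((u+.5)/s+ox-.5,(v+.5)/s+oy-.5) for u,v in pts]
A=lambda p:o(p,290,190,2.5); B=lambda p:o(p,205,175,3.125); C=lambda p:o(p,212,135,112/400*0+400/112); D=lambda p:o(p,296,140,400/96)
# hopper: model pts (g flag)
hs=[((48,-73,220),0,A([(97,97)])),((-48,-73,220),0,A([(150,43)])),((58,-165,144),0,A([(20,93)])),
 ((22,-142,200),1,A([(57,50)])),((-22,-142,200),1,A([(80,25)])),((-22,-118,200),1,A([(97,35)])),((22,-118,200),1,A([(75,60)]))]
hd=[((-48,-73,220),0,B([(280,88)])),((48,-73,220),0,B([(210,60)])),((-58,-165,144),0,B([(335,82)])),
 ((-22,-142,200),1,B([(297,44)])),((22,-142,200),1,B([(267,32)])),((22,-118,200),1,B([(254,37)])),((-22,-118,200),1,B([(287,53)]))]
ts=[((114,-81,62),0,C([(32,162)])),((-114,-81,62),0,C([(238,36)])),((-114,81,62),0,C([(350,130)])),((114,81,62),0,C([(145,273)]))]
td=[((114,81,62),0,D([(47,147)])),((114,-81,62),0,D([(140,60)])),((-114,-81,62),0,D([(335,155)])),((-114,81,62),0,D([(250,250)]))]
def run(sets,x0,n):
    def f(p):
        res=[]
        for cn,s in sets:
            for P,g,uv in s:
                q=np.array(P)/1000.; q=q-[0,p[3]*g if n==4 else 0,0]
                w=R.from_euler("z",p[2]).apply(q)+[p[0],p[1],0]
                res+=list(proj(cs[cn],[w])[0]-uv[0])
        return np.array(res)
    s=least_squares(f,x0,loss="soft_l1"); return s.x,np.round(f(s.x).reshape(-1,2),1).tolist()
for nm,S,x0,n in[("hop",[("scene",hs),("side",hd)],[.64,.22,0,0],4),("hop sc",[("scene",hs)],[.64,.22,0,0],4),("hop sd",[("side",hd)],[.64,.22,0,0],4),
  ("tub",[("scene",ts),("side",td)],[.62,-.22,0],3),("tub sc",[("scene",ts)],[.62,-.22,0],3),("tub sd",[("side",td)],[.62,-.22,0],3)]:
    p,e=run(S,x0,n); print(nm,np.round(p,4),np.degrees(p[2]).round(1),e)
E
python3 fit.py
```

```text
hop [0.6243 0.2036 0.1204 0.008 ] 6.9 [[-0.1, -0.7], [3.0, -3.9], [-0.0, 0.3], [-1.6, -0.7], [0.3, -1.4], [0.8, -0.5], [-1.5, 0.3], [0.2, -0.2], [-2.5, -2.0], [-0.6, 0.1], [0.1, 0.2], [-1.3, -0.5], [-0.9, 2.3], [-0.3, 1.8]]
hop sc [0.627  0.2049 0.1094 0.007 ] 6.3 [[-0.5, -0.1], [3.0, -3.2], [-0.2, 0.6], [-1.4, -0.1], [0.7, -0.6], [1.1, 0.3], [-1.3, 1.0]]
hop sd [0.6205 0.2043 0.1388 0.0128] 8.0 [[0.8, 0.1], [-2.2, -1.3], [-0.4, 0.2], [1.0, -0.5], [-0.6, -1.1], [-0.1, 1.8], [0.7, 1.2]]
tub [ 0.613  -0.2082 -0.0053] -0.3 [[-0.3, -0.2], [-0.9, -0.7], [0.6, 0.1], [0.1, 0.0], [-0.2, 0.4], [0.4, 0.0], [0.1, -0.4], [-0.9, 0.8]]
tub sc [ 0.6131 -0.2075 -0.0105] -0.6 [[-0.2, -0.2], [-0.5, -0.5], [0.8, 0.4], [0.0, 0.2]]
tub sd [ 0.6133 -0.2098  0.0054] 0.3 [[-0.0, 0.4], [0.3, -0.1], [0.2, -0.9], [-0.4, 0.4]]
```

```bash
cat > ov.py <<'E'
from h import *
import pickle,sys
cs=pickle.load(open("cs.pkl","rb"))
x,y,yw,g=map(float,sys.argv[1:5])
def rect(x0,x1,y0,y1,z): return [(x0,y0,z),(x1,y0,z),(x1,y1,z),(x0,y1,z)]
L=[rect(-48,48,-73,73,220)]+[rect(-38,38,c-20,c+20,220) for c in(-45,0,45)]+[rect(-22,22,-142-g,-118-g,200),rect(48,58,-165,105,144),rect(-58,-48,-165,105,144),[(-48,-73,220),(-48,-73,144)],[(48,-73,220),(48,-73,144)]]
ims=[]
for n,(ox,oy,w,h) in(("scene",(295,190,120,90)),("side",(222,180,100,75))):
    s=6; im=cv2.resize(cs[n]["color"][oy:oy+h,ox:ox+w,::-1],None,fx=s,fy=s,interpolation=cv2.INTER_CUBIC)
    for l in L:
        W=R.from_euler("z",yw).apply(np.array(l)/1000.)+[x,y,0]
        p=(proj(cs[n],W)-[ox,oy]+.5)*s-.5
        cv2.polylines(im,[np.int32(p.round())],len(l)>2,(255,0,0),1)
    ims.append(im)
o=np.hstack([i[:450] if i.shape[0]>=450 else cv2.copyMakeBorder(i,0,450-i.shape[0],0,0,0) for i in [cv2.resize(ims[0],(400,300)),cv2.resize(ims[1],(400,300))]])[:300]
cv2.imwrite("pics/"+sys.argv[5]+".png",cv2.resize(np.vstack([ims[0][:300] if 0 else cv2.resize(ims[0],(400,300)),cv2.resize(ims[1],(400,300))]),(800,1200))[:1200])
i0,i1=[cv2.resize(i,(800,600)) for i in ims]
cv2.imwrite("pics/"+sys.argv[5]+"_a.png",i0);cv2.imwrite("pics/"+sys.argv[5]+"_b.png",i1)
E
python3 ov.py 0.6243 0.2036 0.1204 8 ov1
```

```text
(no output)
```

View pics/ov1_a.png

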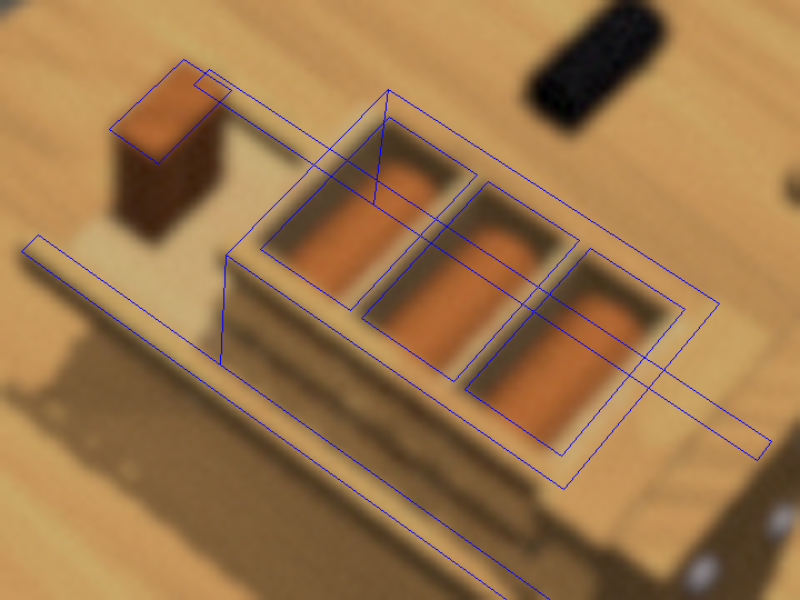

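View pics/ov1_b.png

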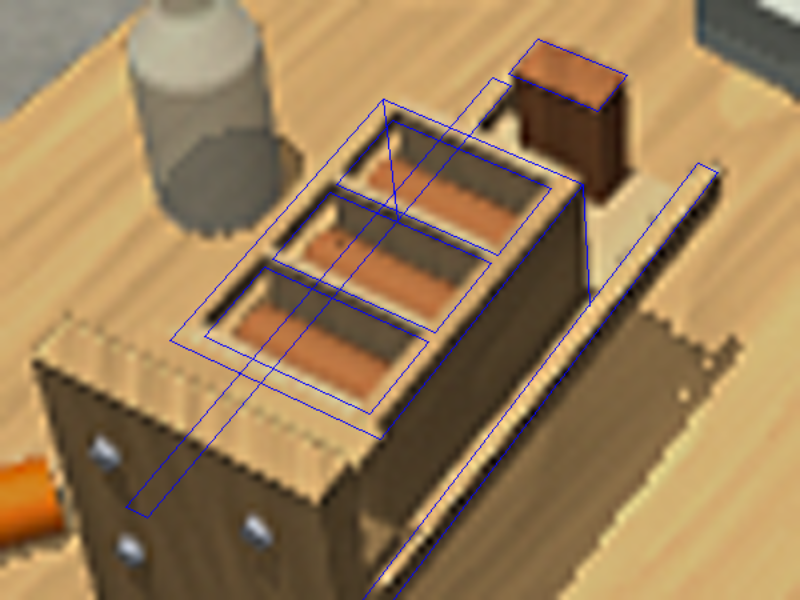

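The overlay fits the hopper to about 1 px: origin (0.624, 0.204), yaw 6.9°, gate about 8 mm open. The tub is at (0.613, -0.208), yaw -0.3°. Before moving, I'll place the nearby clutter so the tub's path avoids it, and start turning the tool.

Run:
```python
from h import *
import pickle
cs=pickle.load(open("cs.pkl","rb"))
for n,d in(("scene",{"cup base":(362,165),"black":(385,203),"bottle base":(264,300),"bowl":(213,260),"turq":(441,257)}),("side",{"cup base":(390,244),"bottle":(249,203),"black":(350,263)})):
    for k,uv in d.items(): print(n,k,ray(cs[n],uv,0.0).round(3))
```

```text
scene cup base [ 0.316 -0.067  0.   ]
scene black [0.381 0.092 0.   ]
scene bottle base [0.862 0.085 0.   ]
scene bowl [ 0.893 -0.109  0.   ]
scene turq [0.41  0.331 0.   ]
side cup base [ 0.308 -0.072  0.   ]
side bottle [0.856 0.083 0.   ]
side black [0.382 0.083 0.   ]
```

apply_moves --moves '[{"offset": [0, 0, 0], "rotation": [0, 0, -10.2], "grip": -0.2}, {"offset": [0, 0, 0], "rotation": [0, 0, -10.2], "grip": -0.2}, {"offset": [0, 0, 0], "rotation": [0, 0, -10.2], "grip": -0.2}, {"offset": [0, 0, 0], "rotation": [0, 0, -10.2], "grip": -0.2}, {"offset": [0, 0, 0], "rotation": [0, 0, -10.2], "grip": -0.2}, {"offset": [0, 0, 0], "rotation": [0, 0, -10.2], "grip": -0.2}, {"offset": [0, 0, 0], "rotation": [0, 0, -10.2], "grip": -0.2}]'

```text
t: 2.17
ee_pos: [0.1641, -0.4987, 0.2313]
tool_rot: [-0.0, 0.707, 0.707, 0.0]
wrist_force: [-1.1, 0.7, -1.1]
gripper_width: 0.0513
finger_force: 0.0
```

apply_moves --moves '[{"offset": [36.4, 41.8, 0], "rotation": [0, 0, 0], "grip": -0.2}, {"offset": [36.4, 41.8, 0], "rotation": [0, 0, 0], "grip": -0.2}, {"offset": [36.4, 41.8, 0], "rotation": [0, 0, 0], "grip": -0.2}, {"offset": [36.4, 41.8, 0], "rotation": [0, 0, 0], "grip": -0.2}, {"offset": [36.4, 41.8, 0], "rotation": [0, 0, 0], "grip": -0.2}, {"offset": [36.4, 41.8, 0], "rotation": [0, 0, 0], "grip": -0.2}, {"offset": [36.4, 41.8, 10], "rotation": [0, 0, 0], "grip": -0.2}, {"offset": [36.4, 41.8, 40], "rotation": [0, 0, 0], "grip": -0.2}]'

```text
t: 3.18
ee_pos: [0.4995, -0.212, 0.1863]
tool_rot: [0.002, 0.709, 0.705, 0.001]
wrist_force: [0.4, -1.0, -0.5]
gripper_width: 0.0513
finger_force: 0.0
```

Run:
```python
from h import *
s=r.state(); print(s["ee_pos"],s["joint_pos"].round(2))
c=r.capture("wrist"); 
im=c["color"][:,:,::-1].copy()
for uv in proj(c,[[.4892,-.2375,.062],[.4892,-.1775,.062],[.5072,-.2375,.062],[.5072,-.1775,.062],[.499,-.289,.062],[.499,-.127,.062],[.498,-.2075,.062]]): cv2.circle(im,tuple(int(v) for v in uv),3,(0,0,255),1)
cv2.imwrite("pics/w1.png",im)
```

```text
[ 0.49954986 -0.21195076  0.18627857] [-0.4   0.16 -0.1   1.31 -0.    1.18]
```

View pics/w1.png

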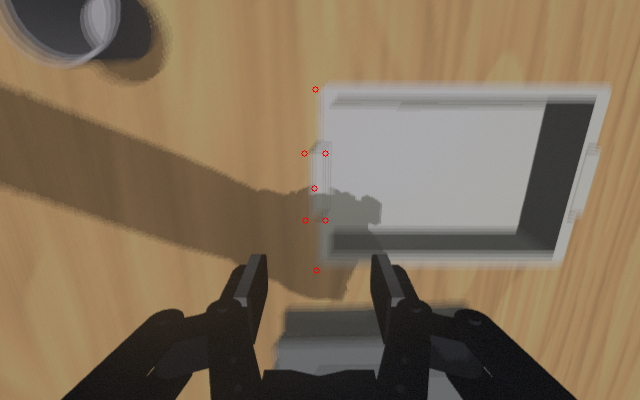

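The wrist view shows the near grip block at about u 308-332, v 142-216, some 5 mm further to +x and +y than predicted. I'll correct for that and descend.

apply_moves --moves '[{"offset": [5, 4, 30], "rotation": [0, 0, 0], "grip": -0.2}, {"offset": [0, 0, 40], "rotation": [0, 0, 0], "grip": -0.2}, {"offset": [0, 0, 40], "rotation": [0, 0, 0], "grip": -0.2}, {"offset": [0, 0, 28], "rotation": [0, 0, 0], "grip": -0.2}, {"offset": [0, 0, 10], "rotation": [0, 0, 0], "grip": -0.2}, {"offset": [0, 0, 0], "rotation": [0, 0, 0], "grip": -0.2}]'

```text
t: 3.98
ee_pos: [0.5007, -0.2079, 0.0367]
tool_rot: [-0.0, 0.71, 0.705, -0.0]
wrist_force: [-0.2, 0.0, -0.6]
gripper_width: 0.0513
finger_force: 0.0
```

apply_moves --moves '[{"offset": [0, 0, 0], "rotation": [0, 0, 0], "grip": 1}, {"offset": [0, 0, 0], "rotation": [0, 0, 0], "grip": 1}, {"offset": [0, 0, 0], "rotation": [0, 0, 0], "grip": 1}, {"offset": [0, 0, 0], "rotation": [0, 0, 0], "grip": 1}, {"offset": [0, 0, 0], "rotation": [0, 0, 0], "grip": 1}]' --force 70

```text
t: 4.6
ee_pos: [0.5015, -0.2084, 0.0383]
tool_rot: [0.001, 0.71, 0.705, 0.0]
wrist_force: [-2.1, 0.6, 5.5]
gripper_width: 0.0168
finger_force: 69.4
```

apply_moves --moves '[{"offset": [0, 0, -10], "rotation": [0, 0, 0], "grip": 1}, {"offset": [0, 0, 0], "rotation": [0, 0, -3.6], "grip": 1}, {"offset": [0, 0, 0], "rotation": [0, 0, -3.6], "grip": 1}, {"offset": [15, 2, 0], "rotation": [0, 0, 0], "grip": 1}, {"offset": [28, 4, 0], "rotation": [0, 0, 0], "grip": 1}, {"offset": [28, 4, 0], "rotation": [0, 0, 0], "grip": 1}, {"offset": [28, 4, 0], "rotation": [0, 0, 0], "grip": 1}, {"offset": [28, 4, 0], "rotation": [0, 0, 0], "grip": 1}]'

```text
t: 5.6
ee_pos: [0.5032, -0.0778, 0.0468]
tool_rot: [-0.0, 0.664, 0.748, 0.0]
wrist_force: [-0.5, 0.4, -3.1]
gripper_width: 0.0167
finger_force: 68.4
```

apply_moves --moves '[{"offset": [28, 4, 0], "rotation": [0, 0, 0], "grip": 1}, {"offset": [28, 4, 0], "rotation": [0, 0, 0], "grip": 1}, {"offset": [28, 4, 0], "rotation": [0, 0, 0], "grip": 1}, {"offset": [28, 4, 0], "rotation": [0, 0, 0], "grip": 1}, {"offset": [28, 4, 0], "rotation": [0, 0, 0], "grip": 1}, {"offset": [15, 2, 0], "rotation": [0, 0, 0], "grip": 1}, {"offset": [0, 0, 0], "rotation": [0, 0, 0], "grip": 1}]'

```text
t: 6.48
ee_pos: [0.5068, 0.0778, 0.0467]
tool_rot: [-0.0, 0.663, 0.748, -0.0]
wrist_force: [0.3, 0.0, -2.1]
gripper_width: 0.0167
finger_force: 68.4
```

Run:
```python
from h import *
import pickle
cs={n:r.capture(n) for n in["scene","side"]}; pickle.dump(cs,open("cs2.pkl","wb"))
a=cs["scene"]["color"][150:330,230:470,::-1];b=cs["side"]["color"][130:310,200:440,::-1]
cv2.imwrite("pics/m2.png",np.hstack([cv2.resize(a,(400,300)),cv2.resize(b,(400,300))]))
```

```text
(no output)
```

View pics/m2.png

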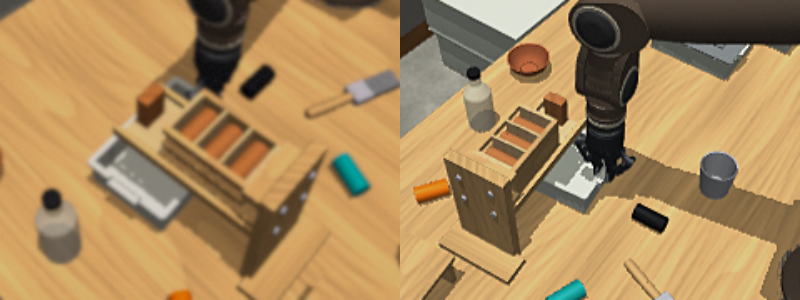

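The tub is half under the hopper, level and clear of the runners. I'll carry on for the remaining 118 mm.

apply_moves --moves '[{"offset": [16, 2, 0], "rotation": [0, 0, 0], "grip": 1}, {"offset": [18, 2, 0], "rotation": [0, 0, 0], "grip": 1}, {"offset": [18, 3, 0], "rotation": [0, 0, 0], "grip": 1}, {"offset": [18, 3, 0], "rotation": [0, 0, 0], "grip": 1}, {"offset": [18, 3, 0], "rotation": [0, 0, 0], "grip": 1}, {"offset": [16, 2, 0], "rotation": [0, 0, 0], "grip": 1}, {"offset": [14, 1, 0], "rotation": [0, 0, 0], "grip": 1}, {"offset": [0, 0, 0], "rotation": [0, 0, 0], "grip": 1}]'

```text
t: 7.58
ee_pos: [0.5036, 0.1973, 0.0445]
tool_rot: [-0.004, 0.663, 0.749, -0.003]
wrist_force: [-14.9, 4.5, -3.2]
gripper_width: 0.0166
finger_force: 71.0
```

Run:
```python
from h import *
import pickle
s=r.state(); print(s["ee_pos"],s["wrist_force"])
o=np.array([.6243,.2036,0]);print("tcp in hopper",R.from_euler("z",-6.9,degrees=True).apply(s["ee_pos"]-o))
cs={n:r.capture(n) for n in["scene","side"]}; pickle.dump(cs,open("cs3.pkl","wb"))
a=cs["scene"]["color"][180:330,250:450,::-1];b=cs["side"]["color"][150:300,210:410,::-1]
cv2.imwrite("pics/m3.png",np.hstack([cv2.resize(a,(400,300),interpolation=2),cv2.resize(b,(400,300),interpolation=2)]))
```

```text
[0.503569   0.19733001 0.04452223] [-14.85032242   4.47520576  -3.20666154]
tcp in hopper [-0.12060985  0.00827966  0.04452223]
```

View pics/m3.png

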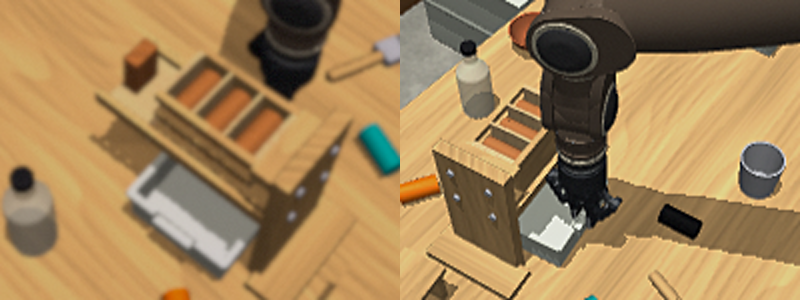

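There's a 15 N push in -x, so the gripper is lightly touching the runner side. I'll back off along -x and lower.

apply_moves --moves '[{"offset": [0, -7, 0], "rotation": [0, 0, 0], "grip": 1}, {"offset": [0, -3, 0], "rotation": [0, 0, 0], "grip": 1}, {"offset": [0, 0, 0], "rotation": [0, 0, 0], "grip": 1}]'

```text
t: 8.05
ee_pos: [0.4994, 0.1951, 0.0471]
tool_rot: [0.0, 0.664, 0.748, 0.0]
wrist_force: [1.1, -0.5, -1.8]
gripper_width: 0.0164
finger_force: 70.6
```

apply_moves --moves '[{"offset": [0, 0, 5], "rotation": [0, 0, 0], "grip": 1}, {"offset": [0, 0, 5], "rotation": [0, 0, 0], "grip": 1}, {"offset": [0, 0, 0], "rotation": [0, 0, 0], "grip": 1}, {"offset": [0, 0, 0], "rotation": [0, 0, 0], "grip": 0.3}, {"offset": [0, 0, 0], "rotation": [0, 0, 0], "grip": 0.3}, {"offset": [0, 0, 0], "rotation": [0, 0, 0], "grip": 0.3}]'

```text
t: 8.8
ee_pos: [0.4992, 0.1947, 0.0366]
tool_rot: [0.0, 0.664, 0.748, 0.0]
wrist_force: [-0.9, -0.3, -0.3]
gripper_width: 0.0298
finger_force: 0.0
```

apply_moves --moves '[{"offset": [0, -3, -10], "rotation": [0, 0, 0], "grip": 0.3}, {"offset": [0, 0, -20], "rotation": [0, 0, 0], "grip": 0.3}, {"offset": [0, -20, -20], "rotation": [0, 0, 0], "grip": 0.3}, {"offset": [0, -40, -30], "rotation": [0, 0, 0], "grip": 0.3}]'

```text
t: 9.3
ee_pos: [0.4364, 0.1872, 0.1174]
tool_rot: [-0.0, 0.664, 0.748, -0.0]
wrist_force: [0.3, 0.2, 0.8]
gripper_width: 0.03
finger_force: 0.0
```

Run:
```python
from h import *
import pickle
s=r.state(); print(s["ee_pos"],s["wrist_force"],s["joint_pos"].round(2))
c=r.capture("side"); w=r.capture("scene"); pickle.dump({"side":c,"scene":w},open("cs4.pkl","wb"))
a=w["color"][190:310,260:420,::-1];b=c["color"][175:295,210:370,::-1]
cv2.imwrite("pics/m4.png",np.hstack([cv2.resize(a,(400,300),interpolation=2),cv2.resize(b,(400,300),interpolation=2)]))
```

```text
[0.43635388 0.18719501 0.11735097] [0.34435078 0.23352232 0.81463882] [ 0.41  0.06 -0.37  1.15 -0.    1.86]
```

View pics/m4.png

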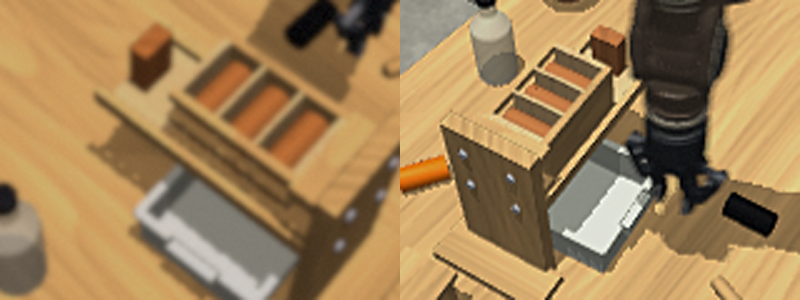

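Run:
```python
from h import *
import pickle
c=pickle.load(open("cs4.pkl","rb"))
A=lambda u,v:((u+.5)/2.5+259.5,(v+.5)/2.5+189.5); B=lambda u,v:((u+.5)/2.5+209.5,(v+.5)/2.5+174.5)
T=lambda p:R.from_euler("z",-6.9,degrees=True).apply(p-np.array([.6243,.2036,0]))
print(T(ray(c["scene"],A(135,210),.062)),"expect",[.104,-.07])
print(T(ray(c["scene"],A(190,262),.062)),"block end: expect",[.113,.011])
print(T(ray(c["side"],B(237,210),.062)),"block: expect",[-.125,.011])
# handle
h=np.array([.6243,.2036,0])+R.from_euler("z",6.9,degrees=True).apply([0,-.138,0]);print("handle",h)
```

```text
[ 0.10153118 -0.07421841  0.062     ] expect [0.104, -0.07]
[0.11018323 0.0062372  0.062     ] block end: expect [0.113, 0.011]
[-0.12870434  0.00631045  0.062     ] block: expect [-0.125, 0.011]
handle [0.64087888 0.06659949 0.        ]
```

The tub stands about (-11, +6) mm off the hopper's centre, so lanes a and b lie well inside it. Next is the gate handle.

apply_moves --moves '[{"offset": [0, 0, -20], "rotation": [0, 0, -10], "grip": -0.2}, {"offset": [0, 0, -20], "rotation": [0, 0, -10], "grip": -0.2}, {"offset": [0, 0, -20], "rotation": [0, 0, -10], "grip": -0.2}, {"offset": [0, 0, -20], "rotation": [0, 0, -10], "grip": -0.2}, {"offset": [0, 0, -20], "rotation": [0, 0, -10], "grip": -0.2}, {"offset": [0, 0, -20], "rotation": [0, 0, -10], "grip": -0.2}, {"offset": [0, 0, -20], "rotation": [0, 0, -10], "grip": -0.2}, {"offset": [0, 0, 0], "rotation": [0, 0, -10], "grip": -0.2}]'

```text
t: 10.4
ee_pos: [0.4376, 0.1876, 0.2585]
tool_rot: [0.001, 0.025, 1.0, 0.001]
wrist_force: [-0.4, -0.4, 0.0]
gripper_width: 0.0512
finger_force: 0.0
```

apply_moves --moves '[{"offset": [0, 0, 0], "rotation": [0, 0, -10], "grip": -0.2}, {"offset": [0, 0, 0], "rotation": [0, 0, 0], "grip": -0.2}]'

```text
t: 10.65
ee_pos: [0.4368, 0.1873, 0.2568]
tool_rot: [0.0, -0.058, 0.998, 0.0]
wrist_force: [0.4, -0.1, -0.1]
gripper_width: 0.0514
finger_force: 0.0
```

apply_moves --moves '[{"offset": [-37.7, -28.7, 0], "rotation": [0, 0, 0], "grip": -0.2}, {"offset": [-37.7, -28.7, 0], "rotation": [0, 0, 0], "grip": -0.2}, {"offset": [-37.7, -28.7, 0], "rotation": [0, 0, 0], "grip": -0.2}, {"offset": [-37.7, -28.7, 0], "rotation": [0, 0, 0], "grip": -0.2}, {"offset": [-37.7, -28.7, 0], "rotation": [0, 0, 0], "grip": -0.2}, {"offset": [0, 0, 0], "rotation": [0, 0, 0], "grip": -0.2}, {"offset": [0, 0, 0], "rotation": [0, 0, 0], "grip": -0.2}]'

```text
t: 11.52
ee_pos: [0.6405, 0.0671, 0.2562]
tool_rot: [-0.001, -0.058, 0.998, 0.0]
wrist_force: [-0.4, -0.8, 0.0]
gripper_width: 0.0511
finger_force: 0.0
```

Run:
```python
from h import *
s=r.state(); print(s["ee_pos"])
c=r.capture("wrist"); 
im=c["color"][:,:,::-1].copy()
P=np.array([.6243,.2036,0])+R.from_euler("z",6.9,degrees=True).apply(np.array([[-22,-150,200],[22,-150,200],[22,-126,200],[-22,-126,200]])/1000.)
cv2.polylines(im,[np.int32(proj(c,P))],True,(255,0,0),1)
Q=s["ee_pos"]+[0,0,-.0]; q=proj(c,[s["ee_pos"]])[0]; cv2.circle(im,tuple(int(v) for v in q),4,(0,255,0),1)
cv2.imwrite("pics/w2.png",im)
```

```text
[0.64052908 0.0670932  0.25620325]
```

View pics/w2.png

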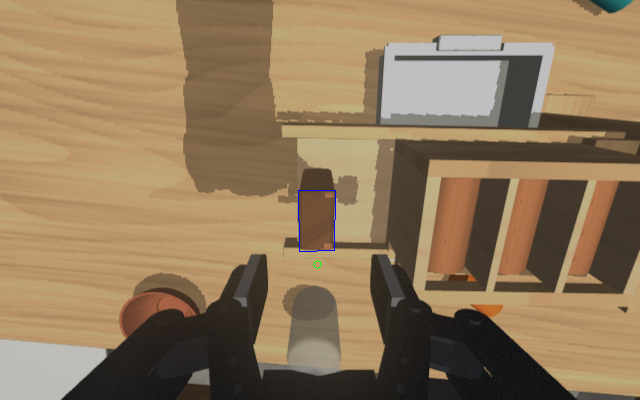

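The wrist view shows the handle block's top at (317,220), right where predicted and centred between the fingers. Descend and grip.

apply_moves --moves '[{"offset": [0, 0, 30], "rotation": [0, 0, 0], "grip": -0.2}, {"offset": [0, 0, 35], "rotation": [0, 0, 0], "grip": -0.2}, {"offset": [0, 0, 25], "rotation": [0, 0, 0], "grip": -0.2}, {"offset": [0, 0, 10], "rotation": [0, 0, 0], "grip": -0.2}, {"offset": [0, 0, 0], "rotation": [0, 0, 0], "grip": -0.2}]'

```text
t: 12.2
ee_pos: [0.6401, 0.0676, 0.1572]
tool_rot: [-0.0, -0.06, 0.998, 0.0]
wrist_force: [-0.1, -0.2, 0.6]
gripper_width: 0.0513
finger_force: 0.0
```

apply_moves --moves '[{"offset": [0, 0, 0], "rotation": [0, 0, 0], "grip": 1}, {"offset": [0, 0, 0], "rotation": [0, 0, 0], "grip": 1}, {"offset": [0, 0, 0], "rotation": [0, 0, 0], "grip": 1}, {"offset": [0, 0, 0], "rotation": [0, 0, 0], "grip": 1}]' --force 50

```text
t: 12.7
ee_pos: [0.6414, 0.0671, 0.1584]
tool_rot: [0.001, -0.059, 0.998, 0.0]
wrist_force: [-1.8, -0.4, 6.5]
gripper_width: 0.0236
finger_force: 49.1
```

apply_moves --moves '[{"offset": [0, -10, 0], "rotation": [0, 0, 0], "grip": 1}, {"offset": [0, -14, 0], "rotation": [0, 0, 0], "grip": 1}, {"offset": [0, -14, 0], "rotation": [0, 0, 0], "grip": 1}, {"offset": [0, -14, 0], "rotation": [0, 0, 0], "grip": 1}, {"offset": [0, -14, 0], "rotation": [0, 0, 0], "grip": 1}, {"offset": [0, -14, 0], "rotation": [0, 0, 0], "grip": 1}, {"offset": [0, -12, 0], "rotation": [0, 0, 0], "grip": 1}, {"offset": [0, -6, 0], "rotation": [0, 0, 0], "grip": 1}]'

```text
t: 13.7
ee_pos: [0.6508, -0.0302, 0.1584]
tool_rot: [-0.001, -0.059, 0.998, 0.001]
wrist_force: [-11.3, 4.0, 9.1]
gripper_width: 0.0239
finger_force: 49.5
```

apply_moves --moves '[{"offset": [0, 0, 0], "rotation": [0, 0, 0], "grip": 1}, {"offset": [0, 0, 0], "rotation": [0, 0, 0], "grip": 1}, {"offset": [0, 0, 0], "rotation": [0, 0, 0], "grip": 1}, {"offset": [0, 0, 0], "rotation": [0, 0, 0], "grip": 1}, {"offset": [0, 0, 0], "rotation": [0, 0, 0], "grip": 1}, {"offset": [0, 0, 0], "rotation": [0, 0, 0], "grip": 1}]'

```text
t: 14.45
ee_pos: [0.6508, -0.0309, 0.1584]
tool_rot: [-0.001, -0.059, 0.998, -0.0]
wrist_force: [-9.8, -1.5, 8.7]
gripper_width: 0.0236
finger_force: 49.1
```

Run:
```python
from h import *
s=r.state(); print(s["ee_pos"],s["wrist_force"],R.from_euler("z",-6.9,degrees=True).apply(s["ee_pos"]-np.array([.6243,.2036,0])))
c=r.capture("side"); w=r.capture("scene"); k=r.capture("wrist")
a=w["color"][190:310,260:420,::-1];b=c["color"][175:295,210:370,::-1]
m=np.zeros((600,800,3),np.uint8); m[:300,:400]=cv2.resize(a,(400,300),interpolation=2); m[:300,400:]=cv2.resize(b,(400,300),interpolation=2)
m[300:,160:640]=cv2.resize(k["color"][:,:,::-1],(480,300))
cv2.imwrite("pics/m5.png",m)
```

```text
[ 0.65081043 -0.03093422  0.15844429] [-9.78370603 -1.54659027  8.71518892] [-0.00185778 -0.23602045  0.15844429]
```

View pics/m5.png

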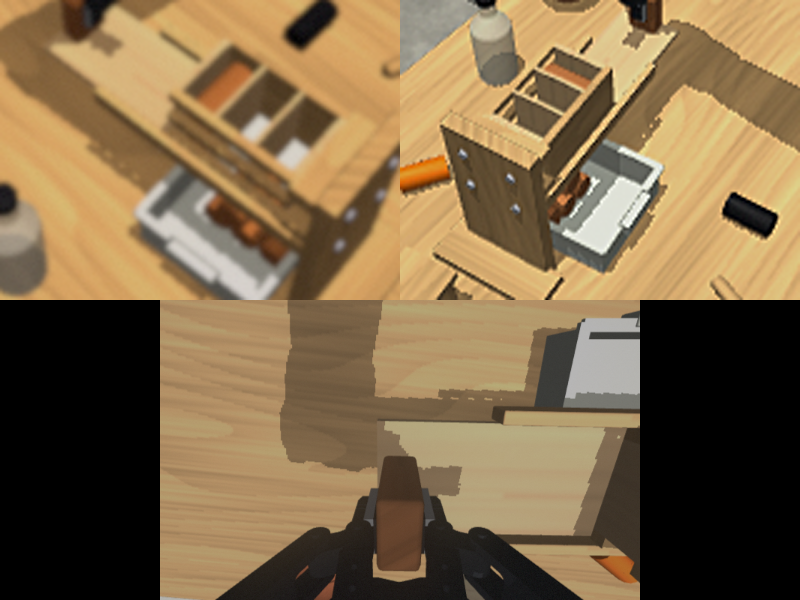

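Lanes a and b are empty, with their rolls in the tub, and lane c still holds its rolls. Now push the gate shut.

apply_moves --moves '[{"offset": [0, 8, 0], "rotation": [0, 0, 0], "grip": 1}, {"offset": [0, 14, 0], "rotation": [0, 0, 0], "grip": 1}, {"offset": [0, 14, 0], "rotation": [0, 0, 0], "grip": 1}, {"offset": [0, 14, 0], "rotation": [0, 0, 0], "grip": 1}, {"offset": [0, 14, 0], "rotation": [0, 0, 0], "grip": 1}, {"offset": [0, 14, 0], "rotation": [0, 0, 0], "grip": 1}, {"offset": [0, 14, 0], "rotation": [0, 0, 0], "grip": 1}, {"offset": [0, 6, 0], "rotation": [0, 0, 0], "grip": 1}]'

```text
t: 15.6
ee_pos: [0.6415, 0.0668, 0.1585]
tool_rot: [0.001, -0.059, 0.998, -0.001]
wrist_force: [-1.0, -4.6, 6.8]
gripper_width: 0.0237
finger_force: 49.4
```

apply_moves --moves '[{"offset": [0, 3, 0], "rotation": [0, 0, 0], "grip": 1}, {"offset": [0, 3, 0], "rotation": [0, 0, 0], "grip": 1}, {"offset": [0, 2, 0], "rotation": [0, 0, 0], "grip": 1}, {"offset": [0, 0, 0], "rotation": [0, 0, 0], "grip": 1}, {"offset": [0, 0, 0], "rotation": [0, 0, 0], "grip": 1}]'

```text
t: 16.23
ee_pos: [0.641, 0.0714, 0.1585]
tool_rot: [0.002, -0.058, 0.998, -0.003]
wrist_force: [1.2, -13.2, 5.9]
gripper_width: 0.0234
finger_force: 49.1
```

apply_moves --moves '[{"offset": [0, 3, 0], "rotation": [0, 0, 0], "grip": 1}, {"offset": [0, 3, 0], "rotation": [0, 0, 0], "grip": 1}, {"offset": [0, 0, 0], "rotation": [0, 0, 0], "grip": 1}, {"offset": [0, 0, 0], "rotation": [0, 0, 0], "grip": 1}]'

```text
t: 16.73
ee_pos: [0.6411, 0.0714, 0.1585]
tool_rot: [0.002, -0.055, 0.998, -0.008]
wrist_force: [3.1, -35.1, 5.8]
gripper_width: 0.0236
finger_force: 54.7
```

The gate is hard against its stop: 35 N with no further travel. Unload, release and lift clear.

apply_moves --moves '[{"offset": [0, -8, 0], "rotation": [0, 0, 0], "grip": 1}, {"offset": [0, 0, 0], "rotation": [0, 0, 0], "grip": 1}, {"offset": [0, 0, 0], "rotation": [0, 0, 0], "grip": -0.1}, {"offset": [0, 0, 0], "rotation": [0, 0, 0], "grip": -0.1}, {"offset": [0, 0, 0], "rotation": [0, 0, 0], "grip": -0.1}, {"offset": [0, 0, 0], "rotation": [0, 0, 0], "grip": -0.1}]'

```text
t: 17.48
ee_pos: [0.6408, 0.0701, 0.1576]
tool_rot: [0.001, -0.058, 0.998, -0.003]
wrist_force: [1.1, -13.4, 4.4]
gripper_width: 0.0469
finger_force: 0.0
```

apply_moves --moves '[{"offset": [0, 0, -15], "rotation": [0, 0, 0], "grip": -0.1}, {"offset": [0, 0, -35], "rotation": [0, 0, 0], "grip": -0.1}, {"offset": [0, 0, -40], "rotation": [0, 0, 0], "grip": -0.1}, {"offset": [40, -30, -20], "rotation": [0, 0, 0], "grip": -0.1}, {"offset": [40, -30, 0], "rotation": [0, 0, 0], "grip": -0.1}, {"offset": [40, -30, 0], "rotation": [0, 0, 0], "grip": -0.1}, {"offset": [0, 0, 0], "rotation": [0, 0, 0], "grip": -0.1}]'

```text
t: 18.35
ee_pos: [0.5296, -0.0315, 0.2681]
tool_rot: [0.001, -0.058, 0.998, 0.0]
wrist_force: [-0.5, 0.6, -0.5]
gripper_width: 0.0471
finger_force: 0.0
```

Run:
```python
from h import *
s=r.state(); print(s["t"],s["ee_pos"],s["wrist_force"])
c=r.capture("side"); w=r.capture("scene")
a=w["color"][180:300,270:430,::-1];b=c["color"][165:285,215:375,::-1]
cv2.imwrite("pics/m6.png",np.hstack([cv2.resize(a,(400,300),interpolation=2),cv2.resize(b,(400,300),interpolation=2)]))
```

```text
18.35 [ 0.5296353  -0.0315443   0.26810076] [-0.46265913  0.5549762  -0.46869193]
```

View pics/m6.png

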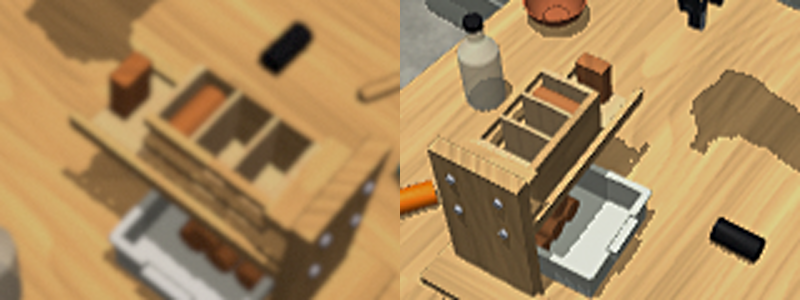

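After release a 13 N contact with the hopper remained. So that hard stop may have been the knuckles on the hopper wall, leaving the gate a few mm open. I'll push the handle again from its -y side with closed fingers, well clear of the wall.

apply_moves --moves '[{"offset": [-40.7, 7.4, 0], "rotation": [0, 0, 0], "grip": 1}, {"offset": [-40.7, 7.4, 0], "rotation": [0, 0, 0], "grip": 1}, {"offset": [-40.7, 7.4, 0], "rotation": [0, 0, 0], "grip": 1}, {"offset": [0, 0, 30], "rotation": [0, 0, 0], "grip": 1}, {"offset": [0, 0, 40], "rotation": [0, 0, 0], "grip": 1}, {"offset": [0, 0, 40], "rotation": [0, 0, 0], "grip": 1}, {"offset": [0, 0, 5], "rotation": [0, 0, 0], "grip": 1}, {"offset": [0, 0, 0], "rotation": [0, 0, 0], "grip": 1}]'

```text
t: 19.45
ee_pos: [0.6508, 0.0068, 0.1523]
tool_rot: [0.0, -0.06, 0.998, 0.0]
wrist_force: [0.4, -0.9, -0.9]
gripper_width: 0.0001
finger_force: 0.0
```

apply_moves --moves '[{"offset": [0, 10, 0], "rotation": [0, 0, 0], "grip": 1}, {"offset": [0, 10, 0], "rotation": [0, 0, 0], "grip": 1}, {"offset": [0, 8, 0], "rotation": [0, 0, 0], "grip": 1}, {"offset": [0, 0, 0], "rotation": [0, 0, 0], "grip": 1}]'

```text
t: 19.95
ee_pos: [0.6482, 0.0323, 0.1548]
tool_rot: [0.003, -0.059, 0.998, -0.002]
wrist_force: [-0.1, -6.7, 10.2]
gripper_width: -0.0003
finger_force: 1.6
```

apply_moves --moves '[{"offset": [0, 2, 0], "rotation": [0, 0, 0], "grip": 1}, {"offset": [0, 2, 0], "rotation": [0, 0, 0], "grip": 1}, {"offset": [0, 0, 0], "rotation": [0, 0, 0], "grip": 1}]'

```text
t: 20.32
ee_pos: [0.6483, 0.0343, 0.1556]
tool_rot: [0.003, -0.058, 0.998, -0.004]
wrist_force: [1.7, -14.5, 11.6]
gripper_width: -0.0001
finger_force: 7.3
```

apply_moves --moves '[{"offset": [0, 2, 0], "rotation": [0, 0, 0], "grip": 1}, {"offset": [0, 2, 0], "rotation": [0, 0, 0], "grip": 1}, {"offset": [0, 0, 0], "rotation": [0, 0, 0], "grip": 1}]'

```text
t: 20.7
ee_pos: [0.6483, 0.0349, 0.1559]
tool_rot: [0.004, -0.057, 0.998, -0.007]
wrist_force: [1.8, -27.5, 11.2]
gripper_width: 0.0001
finger_force: 11.7
```

apply_moves --moves '[{"offset": [0, -15, 0], "rotation": [0, 0, 0], "grip": 1}, {"offset": [0, -15, 0], "rotation": [0, 0, 0], "grip": 1}, {"offset": [0, 0, -40], "rotation": [0, 0, 0], "grip": 1}, {"offset": [0, 0, -50], "rotation": [0, 0, 0], "grip": 1}, {"offset": [0, 55, -10], "rotation": [0, 0, 0], "grip": 1}, {"offset": [0, 0, 0], "rotation": [0, 0, 0], "grip": 1}, {"offset": [0, 0, 0], "rotation": [0, 0, 0], "grip": 1}]'

```text
t: 21.58
ee_pos: [0.6427, 0.0669, 0.2515]
tool_rot: [-0.0, -0.06, 0.998, -0.0]
wrist_force: [0.2, -0.0, 0.3]
gripper_width: 0.0003
finger_force: 0.0
```

Run:
```python
from h import *
s=r.state(); print(s["t"],s["ee_pos"])
c=r.capture("wrist"); S=r.capture("side"); C=r.capture("scene")
H=lambda p:np.array([.6243,.2036,0])+R.from_euler("z",6.9,degrees=True).apply(np.array(p)/1000.)
def dr(c,ox,oy,w,h,W,Hh):
    s=W/w; im=cv2.resize(c["color"][oy:oy+h,ox:ox+w,::-1],(W,Hh),interpolation=2)
    for l in([(-22,-142,200),(22,-142,200),(22,-118,200),(-22,-118,200)],[(-48,-73,220),(48,-73,220)]):
        p=(proj(c,H(l))-[ox,oy]+.5)*s-.5; cv2.polylines(im,[np.int32(p.round())],len(l)>2,(255,0,0),1)
    return im
m=np.zeros((600,800,3),np.uint8)
m[:400]=dr(c,200,120,300,150,800,400)
m[400:,:266]=dr(C,300,190,80,60,266,200); m[400:,270:536]=dr(S,260,170,80,60,266,200); m[400:,540:800]=cv2.resize(C["color"][200:320,250:406,::-1],(260,200))
cv2.imwrite("pics/w3.png",m)
```

```text
21.575 [0.64272635 0.06686318 0.25148976]
```

View pics/w3.png

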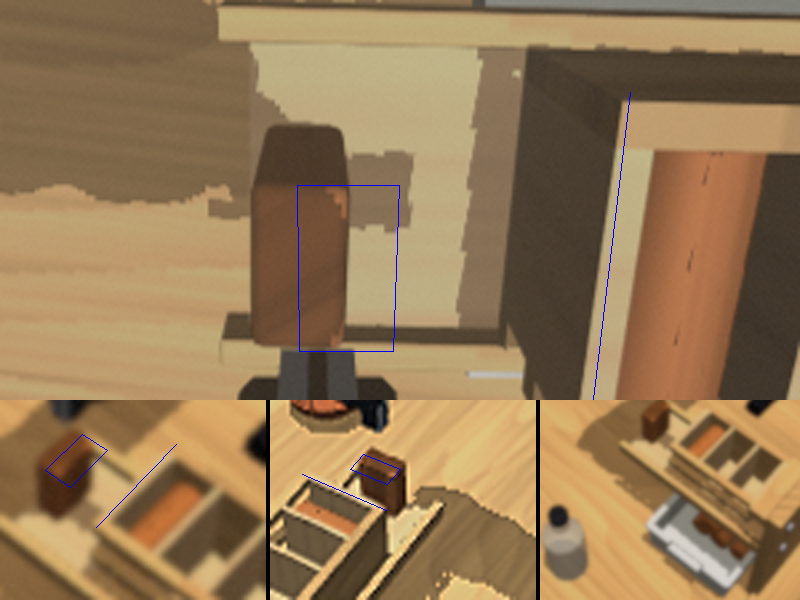

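The handle in the wrist view sits about 10 mm out from the shut outline, so the gate isn't shut. On the second push there was also a steady 11 N vertical force. The finger knuckles were probably resting on the handle top and dragged it back as I retreated. I'll push again with the fingertips higher up.

apply_moves --moves '[{"offset": [0, -31, 0], "rotation": [0, 0, 0], "grip": 1}, {"offset": [0, -31, 0], "rotation": [0, 0, 0], "grip": 1}, {"offset": [0, 0, 30], "rotation": [0, 0, 0], "grip": 1}, {"offset": [0, 0, 38], "rotation": [0, 0, 0], "grip": 1}, {"offset": [0, 10, 0], "rotation": [0, 0, 0], "grip": 1}, {"offset": [0, 10, 0], "rotation": [0, 0, 0], "grip": 1}, {"offset": [0, 5, 0], "rotation": [0, 0, 0], "grip": 1}, {"offset": [0, 0, 0], "rotation": [0, 0, 0], "grip": 1}]'

```text
t: 22.72
ee_pos: [0.6479, 0.0306, 0.1852]
tool_rot: [0.001, -0.06, 0.998, -0.0]
wrist_force: [-0.4, 0.4, -0.7]
gripper_width: -0.0
finger_force: 0.0
```

apply_moves --moves '[{"offset": [0, 5, 0], "rotation": [0, 0, 0], "grip": 1}, {"offset": [0, 4, 0], "rotation": [0, 0, 0], "grip": 1}, {"offset": [0, 0, 0], "rotation": [0, 0, 0], "grip": 1}]'

```text
t: 23.1
ee_pos: [0.6464, 0.0389, 0.184]
tool_rot: [0.0, -0.059, 0.998, -0.0]
wrist_force: [0.6, -0.2, 0.7]
gripper_width: 0.0001
finger_force: 0.3
```

apply_moves --moves '[{"offset": [0, 3, 0], "rotation": [0, 0, 0], "grip": 1}, {"offset": [0, 3, 0], "rotation": [0, 0, 0], "grip": 1}, {"offset": [0, 0, 0], "rotation": [0, 0, 0], "grip": 1}]'

```text
t: 23.48
ee_pos: [0.6456, 0.0449, 0.1838]
tool_rot: [0.0, -0.059, 0.998, 0.0]
wrist_force: [0.6, -1.4, 1.3]
gripper_width: 0.0001
finger_force: 0.9
```

apply_moves --moves '[{"offset": [0, 3, 0], "rotation": [0, 0, 0], "grip": 1}, {"offset": [0, 2, 0], "rotation": [0, 0, 0], "grip": 1}, {"offset": [0, 0, 0], "rotation": [0, 0, 0], "grip": 1}]'

```text
t: 23.85
ee_pos: [0.6454, 0.0464, 0.1839]
tool_rot: [0.0, -0.058, 0.998, -0.003]
wrist_force: [2.0, -12.8, 2.7]
gripper_width: -0.0
finger_force: 6.9
```

apply_moves --moves '[{"offset": [0, 3, 0], "rotation": [0, 0, 0], "grip": 1}, {"offset": [0, 1, 0], "rotation": [0, 0, 0], "grip": 1}, {"offset": [0, 0, 0], "rotation": [0, 0, 0], "grip": 1}]'

```text
t: 24.22
ee_pos: [0.6454, 0.0466, 0.184]
tool_rot: [0.001, -0.057, 0.998, -0.007]
wrist_force: [3.4, -26.1, 2.3]
gripper_width: -0.0
finger_force: 12.8
```

apply_moves --moves '[{"offset": [0, -10, 0], "rotation": [0, 0, 0], "grip": 1}, {"offset": [0, -15, 0], "rotation": [0, 0, 0], "grip": 1}, {"offset": [0, -15, 0], "rotation": [0, 0, 0], "grip": 1}, {"offset": [0, 0, -35], "rotation": [0, 0, 0], "grip": 1}, {"offset": [0, 0, -35], "rotation": [0, 0, 0], "grip": 1}, {"offset": [0, 55, 0], "rotation": [0, 0, 0], "grip": 1}, {"offset": [0, 0, 0], "rotation": [0, 0, 0], "grip": 1}, {"offset": [0, 0, 0], "rotation": [0, 0, 0], "grip": 1}]'

```text
t: 25.22
ee_pos: [0.6426, 0.0684, 0.2533]
tool_rot: [-0.0, -0.06, 0.998, -0.0]
wrist_force: [-0.4, -0.3, -0.2]
gripper_width: -0.0003
finger_force: 0.0
```

Run:
```python
from h import *
s=r.state(); print(s["t"],s["ee_pos"])
c=r.capture("wrist")
H=lambda p:np.array([.6243,.2036,0])+R.from_euler("z",6.9,degrees=True).apply(np.array(p)/1000.)
im=c["color"][:,:,::-1].copy()
cv2.polylines(im,[np.int32(proj(c,H([(-22,-142,200),(22,-142,200),(22,-118,200),(-22,-118,200)])).round())],True,(255,0,0),1)
print(proj(c,H([(0,-142,200),(0,-118,200)])))
# dark->light edges along row through the handle top
row=c["color"][205:225].mean(0).astype(int); g=row.sum(1)
d=np.abs(g[5:]-g[:-5]); print([(i+2,int(d[i])) for i in range(250,420) if d[i]>90 and d[i]==d[max(0,i-5):i+6].max()])
cv2.imwrite("pics/w4.png",im)
```

```text
25.225 [0.6425558  0.06841901 0.25333258]
[[309.11203741 220.2561676 ]
 [345.47002948 220.20061971]]
[(303, 239), (342, 267), (371, 159), (387, 146), (421, 315)]
```

The handle now sits at u 303-342 against 309-345 for shut, the same small offset as the fixed hopper edge. The stop was also firm at 26 N, so the gate is shut. The gripper is clear of everything.

```bash
python3 -c "
from station import r
print(r.hand_in())"
```

```text
the job is handed in; nothing more can be done
None
```

I handed the job in at about 25 s of the 58 s: the tub stands under the hopper with the four rolls from the two far lanes, the lane nearest the handle still holds its rolls, and the gate is pushed shut. I judged the gate shut from a firm stop at 26 N and one wrist-camera measurement. Closing it took several pushes, the gripper brushed the hopper lightly (at most about 35 N), and I viewed 13 pictures, over the limit of 10.

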